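# Ease the juice press down by its release valve

### The job

The juice is pressed: let the hydraulic press down a little, so that the pot comes clear of the press plate. With the small release lever on the jack, crack the valve open (counter-clockwise seen from above) just far enough that the platen with the pot sinks slowly by itself, no faster than about 2 cm a second. When it has come down about 4 cm, turn the lever back clockwise until you feel the valve seat, snug but never overtightened (about 3 to 7 N more at the knob than it takes to turn it), so that the platen stays at that height, and let go. Do not shift the press, and leave the pot, the jug, the bowl and the lemon alone.

Things in the scene. Friction and masses are not known exactly. Their poses are not given: they have to be found in the camera images.
- platen (a joint): Height of the press's platen, a round steel juice tray (152 mm across, with a spout) on the jack's ram. In m: 0 = top of the stroke, grows as it sinks, bottom stop at 0.060; within 2 mm of 0 at the start. Held while the valve is shut. Starts to sink when the lever is 0.1 to 0.5 rad open from its start (load and oil differ); each further 0.1 rad adds about 15 mm/s. It never rises.
- valve_knob (a point): Middle of the grip of the black upright knob at the free end of the release lever: a round post, 17 mm in diameter, from 24 mm below this point to 20 mm above it. The point lies 85 mm from the spindle axis and about 92 mm above the worktop. The steel lever arm, 10 mm thick, meets the knob 21 mm below this point. The space around and above the knob is free.
- valve_axis (a point): Point on the valve spindle's vertical axis, level with point valve_knob. The lever points from here to the knob, to the press's front. Counter-clockwise from above opens, clockwise shuts. The lever stays where it is left. It takes 3 to 5 N at the knob to turn, 2 to 4 N more if a firm grip does not turn with it. It can open 0.75 rad from its start. At the start the valve holds, but is not seated.
- valve_cone: Cone on the spindle's foot, in the valve block and out of sight (16 mm from the spindle axis). Its contact force with the press is the seating force. It meets the seat 0.01 to 0.07 rad clockwise of the lever's start; from there the force at the knob climbs by 1 to 3 N per mm. 3 to 7 N more than it took to turn the lever is snug, 11 N more is too much.
- press: The press: steel base plate 140 x 270 mm on rubber feet, grey bottle jack, two columns 230 mm apart, head beam, 345 mm tall, 14 kg, standing loose on the worktop. Origin at the middle of the base, on the worktop; x to its back, y to the left seen from its front, z up. The valve spindle is in front at x -85, y -20 mm; the lever knob reaches x -170 mm.
- press_pot: Perforated steel press pot, 92 mm in diameter, 64 mm tall, with two wire handles, filled; stands on the platen. Origin at the centre of its underside, z up. Up to 0.7 kg.
- platen_top (a point): Centre of the platen's upper face, where the pot stands; it moves with the platen. Fully open the platen would sink at 40 to 60 mm/s.
- milk_jug: Steel milk jug, 77 mm wide, 84 mm tall, standing on the worktop under the platen's spout, left of the lever. Origin under its middle.
- glass_bowl: Small glass bowl, 97 mm wide, 58 mm tall, on the worktop in front of the sink. Origin under its middle.
- lemon: Lemon, 72 x 57 x 58 mm, on the worktop in front of the sink.

How it is judged:
On the way:
1. the valve is cracked open and the platen has sunk by more than 10 mm (value of joint platen above 0.01 m and y of valve_knob in the frame of press below -0.027 m), for 0.1 s.
At the end, for the whole second after the job is handed in: The platen has come down to 30 to 50 mm and stays there (slower than 1.5 mm/s), the valve is home on its seat (presses on it with more than 2 N), and the pot stands upright in the middle of the platen (within 12 mm); the lever is let go (value of joint platen between 0.03 and 0.05 m and velocity of joint platen below 0.0015 m/s and contact force between valve_cone and press above 2 N and horizontal distance between press_pot and platen_top below 0.012 m and angle between press_pot's own z axis and vertical below 0.1 rad); the robot touches nothing.
It fails at once if the platen sinks faster than 30 mm/s (velocity of joint platen above 0.03 m/s).
It fails at once if the valve is overtightened: more than 60 N on its seat (about 12 N more at the knob than it takes to turn it) (contact force between valve_cone and press above 60 N).
It fails at once if the robot pushes on the pot with more than 3 N (contact force between the arm and press_pot above 3 N).
It fails at once if the press is shifted by more than 15 mm (distance of press from where it was at the start of the episode above 0.015 m).
It fails at once if the jug, the bowl or the lemon is moved by more than 15 mm (distance of any of milk_jug, glass_bowl, lemon from where it was at the start of the episode above 0.015 m).
It also fails if it takes over 58 s, if anything falls off the work surface, if the arm or the gripper's body presses on something with over 40 N, if the wrist force passes 120 N, or if a joint passes its speed limit or range.

### The arm

A 7-joint arm with a two-finger parallel gripper is mounted at the origin on a cart in front of the work surface, level with it; the furniture and walls round the work are solid. World frame = base frame: x ahead of the robot, y to its left, z up, the work surface at z = 0. Lengths are in m, angles in rad, forces in N, time in s.
With the tool pointing down it reaches from about 0.35 to 0.9 m from the base axis. Payload 8.1 kg.
Tool frame: the origin (TCP) lies at the very end of the fingers, on their centre line; the grasp point (between the pads) lies grip_point_offset behind it (grip_point_offset is the distance from the TCP to the grasp point, in m); z points along the fingers, y is the direction in which the jaws open and shut (so a half turn about z gives the same grasp; the last joint's range is limited). The gripper opens to 92 mm and grips with 3 to 60 N. Pads are 19 mm wide; open, the fingers measure 130 mm over their backs; the gripper's body (75 mm by 190 mm) begins 47 mm behind the grasp point.
Start: joints at [1.086, 0.434, 0.025, 1.573, -0.012, 1.134, -0.075], TCP at [0.233, -0.58, 0.227] pointing down, gripper open.
Joint ranges: [-2.62, 2.62], [-0.44, 2.09], [-1.27, 1.32], [0.08, 2.57], [-1.32, 4.46], [0.12, 2], [-2.74, 2.74]. Speed limits (rad/s): [2.22, 2.22, 3.01, 3.01, 3.14, 3.14, 3.14].

### API

Orientations are given as a rotation vector (axis times angle).
In Python, from cell import * gives the robot as it stands.
- The arm moves only by the tool drive_tool, never from a script. Its argument "increments" is a list of rows, each an object of numbers: "grip": the gripper's target within -1 to 1 (shut at 1, half-way at 0, fully open at -1); "tx", "ty", "tz": the shift along the world's x, y, z normalised to -1 to 1, where 1 is 400 mm; "turn": the turn about the world's z normalised to -1 to 1, where 1 is 60 degrees. In form: [{"grip": .., "tx": .., "ty": .., "tz": .., "turn": ..}, ...]. A call has 1 to 20 rows; each row is the pose to reach, as a shift and turn from the pose measured when the call began; what a row does not reach only later rows make up. A row lasts 1/10 s, in which the tool goes at most 50 mm and 8.59 degrees, less where a joint would pass 70% of its speed; a pose out of reach is approached as far as the arm can. A call with a number of a shift or a turn outside -1 to 1 is refused whole. A call with a gripper value outside its range is refused whole. The fingers move at their own pace and stop on an object; "newtons" is the grip in N (left out, the last holds). Time passes only in rows, so rows that repeat a pose let the fingers close. It gives the time, the measured TCP pose, the force and the opening at its end, in the units of the state.
- observe(): the state, without advancing time (a new reading comes with each control period).
- get_image(name): name is "side" or "top" or "wrist"; returns the picture (480x640x3 uint8, red, green, blue); there is no depth.
- camera_info(name): a dict with "fx", "fy", "cx", "cy" (pixels), "eye" and "rotation" of the camera in the world; the wrist camera has in their place "hand_eye" (4x4, takes a point from camera to tool coordinates, whose origin is the TCP and whose axes are the flange's). Camera axes: x right, y down, z forward; pixel columns grow to the right and rows downward; lengths in m; the calibration is good to about 2 mm. A picture is of the moment at which its call begins: read the wrist's pose just before it. camera_info takes no time and is no camera call.
- sign_off(): hands the job in, once; it reports no verdict.
The state is a dict: "clock": time; "joints": joint angles; "dq": joint speeds; "joint_efforts": joint torques, N m; "position": TCP position; "ee_rot": TCP orientation; "force": force on the tool from outside, world axes, zero at the start; "ft_torque": the same for the moment, N m; "width": opening from 0.0 (shut) to 1.0 (fully open).
Only numpy, scipy, OpenCV 4.12 (cv2) and the standard library are available. Lean on these libraries where they do the work, as an engineer would, in place of code of your own. Each camera call takes 0.05 s, during which the arm holds its last target. There are 200 camera calls.

## Working session

There is one attempt and no reset: what is moved stays moved. The work goes in short steps, Python scripts to look and compute and a tool call to move; the robot and the scene stay as the last step left them, time stands still between calls to the robot, and variables do not carry over. Pictures are saved under pics/ and viewed, about 8 in all and at most 12, crops included, and the job is handed in when it is done.

Besides the shell and the picture viewer there is one more tool, called after "Call:" by a JSON object that holds its "api" and its "payload". drive_tool: Moves the arm, as the interface text tells. Its arguments: {"type":"object","properties":{"increments":{"type":"array","items":{"type":"object","properties":{"grip":{"type":"number"},"tx":{"type":"number"},"ty":{"type":"number"},"tz":{"type":"number"},"turn":{"type":"number"}}}},"newtons":{"type":"number"}},"required":["increments"]}

```bash
mkdir -p pics; ls
python3 - <<'E'
from cell import *
import cv2
s=observe()
print({k:s[k] for k in s})
for n in("side","top","wrist"):
    im=get_image(n); cv2.imwrite(f"pics/{n}0.png",im[:,:,::-1]); print(n,camera_info(n))
try: print(grip_point_offset)
except Exception as e: print(e)
E
```

```text
pics
{'clock': 0.0, 'joints': array([ 1.08638899,  0.43522617,  0.02497183,  1.57410662, -0.01160309,
        1.13398354, -0.07506712]), 'dq': array([ 1.04405691e-03,  1.42137710e-03,  7.87917509e-04, -8.47525579e-05,
        8.00114694e-04,  1.07196849e-03,  4.90966590e-04]), 'joint_efforts': array([-3.92989050e-04, -6.67844439e+01,  9.84907262e-01, -3.14464831e+01,
       -6.06173929e-02,  4.26766207e-02,  1.64633962e-04]), 'position': array([ 0.23263091, -0.57954022,  0.22593929]), 'ee_rot': array([-3.08304121e+00, -5.95759940e-01,  6.84389858e-04]), 'force': array([-0.00293028,  0.19246207,  0.026571  ]), 'ft_torque': array([-0.02517062,  0.0272261 , -0.00611264]), 'width': 0.999038978689809}
side {'fx': 467.19741624106615, 'fy': 467.19741624106615, 'cx': 313.69418037197244, 'cy': 242.56114204988813, 'eye': array([0.3991046 , 1.11019004, 0.48272154]), 'rotation': array([-0.2149847 ,  2.50670316, -1.74129846])}
top {'fx': 520.1961114677243, 'fy': 520.1961114677243, 'cx': 316.1273411044393, 'cy': 237.9165453254752, 'eye': array([0.32871378, 0.23941737, 1.12076101]), 'rotation': array([-2.13091182,  2.08996089, -0.2152732 ])}
wrist {'fx': 360.55020982001156, 'fy': 360.55020982001156, 'cx': 320.28895702502587, 'cy': 242.30030359121363, 'hand_eye': array([[-2.50821265e-04, -9.66549758e-01, -2.56479049e-01,
         6.93081546e-02],
       [ 9.99999240e-01, -5.52106279e-04,  1.10269091e-03,
        -1.46193827e-03],
       [-1.20740932e-03, -2.56478578e-01,  9.66549161e-01,
        -1.58482043e-01],
       [ 0.00000000e+00,  0.00000000e+00,  0.00000000e+00,
         1.00000000e+00]])}
0.0188
```

View pics/side0.png

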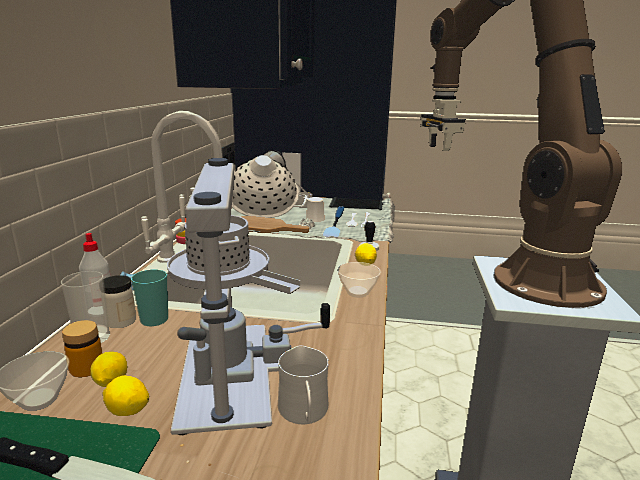

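View pics/top0.png

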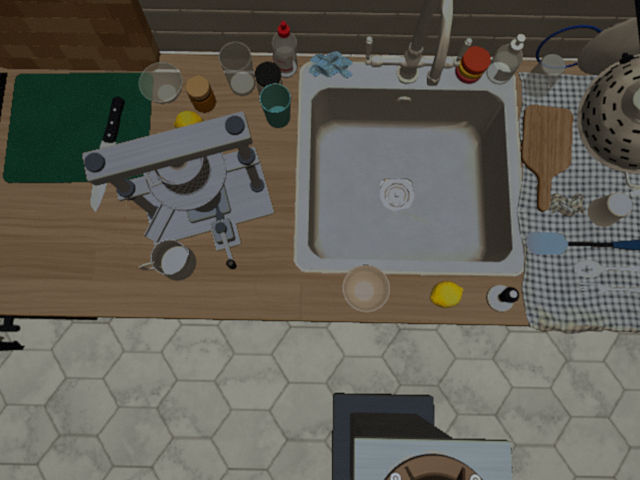

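The side view shows the knob at about (325,316). The top view shows it at (232,264), the beam caps at (95,162) and (235,124), and the jug at (172,260).

```bash
cat > h.py <<'E'
from cell import *
import numpy as np, cv2
from scipy.spatial.transform import Rotation as R
def ray(n,u,v,s=None):
    c=camera_info(n); d=np.array([(u-c['cx'])/c['fx'],(v-c['cy'])/c['fy'],1])
    if n=="wrist":
        H=c['hand_eye'];A=R.from_rotvec(s['ee_rot']).as_matrix()
        return A@H[:3,3]+s['position'],A@H[:3,:3]@d
    return np.array(c['eye']),R.from_rotvec(c['rotation']).as_matrix()@d
def onz(n,u,v,z,s=None):
    o,d=ray(n,u,v,s); return o+d*(z-o[2])/d[2]
def tri(a,b):
    (o,d),(p,e)=a,b
    t=np.linalg.lstsq(np.c_[d,-e],p-o,rcond=None)[0]
    return (o+d*t[0]+p+e*t[1])/2,np.linalg.norm(o+d*t[0]-p-e*t[1])
def proj(n,P,s=None):
    c=camera_info(n)
    if n=="wrist":
        A=R.from_rotvec(s['ee_rot']).as_matrix();H=c['hand_eye']
        q=H[:3,:3].T@(A.T@(np.array(P)-s['position'])-H[:3,3])
    else: q=R.from_rotvec(c['rotation']).as_matrix().T@(np.array(P)-c['eye'])
    return c['fx']*q[0]/q[2]+c['cx'],c['fy']*q[1]/q[2]+c['cy']
def blob(im,x0,x1,y0,y1,th=45):
    m=(im[y0:y1,x0:x1].max(2)<th).astype(np.uint8)
    n,l,st,ce=cv2.connectedComponentsWithStats(m)
    i=1+np.argmax(st[1:,4]); return ce[i]+[x0,y0],st[i]+[x0,y0,0,0,0]
E
python3 - <<'E'
from h import *
S=cv2.imread("pics/side0.png");T=cv2.imread("pics/top0.png")
a,sa=blob(S,312,336,298,334);b,sb=blob(T,222,242,254,274)
print(a,sa,b,sb)
P,e=tri(ray("side",*a),ray("top",*b));print("knob",P,e)
c1=onz("top",95,162,.345);c2=onz("top",235,124,.345);print(c1,c2,np.linalg.norm(c1-c2))
y=(c1-c2)/np.linalg.norm(c1-c2);x=np.array([y[1],-y[0],0]);o=(c1+c2)/2;o[2]=0
print("origin",o,"xaxis",x,np.arctan2(x[1],x[0]))
for n,q in(("axis",(-.085,-.02)),("knob",(-.17,-.02))):
    p=o+x*q[0]+y*q[1];p[2]=.092;print(n,p,proj("top",p),proj("side",p))
cv2.imwrite("pics/c.png",np.hstack([cv2.resize(S[260:360,240:340],None,fx=4,fy=4),cv2.resize(T[190:290,150:250],None,fx=4,fy=4)]))
E
```

```text
[325.07614213 315.15228426] [321 303   9  25 197] [231.07407407 264.16666667] [227 260   9   9  54]
knob [0.48823692 0.4150083  0.08963487] 0.00017989999530720514
[0.60706652 0.59430498 0.345     ] [0.67519332 0.37730738 0.345     ] 0.22744058351271104
origin [0.64112992 0.48580618 0.        ] xaxis [0.95408479 0.29953668 0.        ] 0.30420699969981074
axis [0.56602345 0.44126386 0.092     ] (np.float64(220.01386747323744), np.float64(225.91900112507852)) (np.float64(276.73354626363437), np.float64(317.3032072958068))
knob [0.48492624 0.41580325 0.092     ] (np.float64(230.39768154650756), np.float64(265.65676112611914)) (np.float64(326.92353988622847), np.float64(314.3164221587322))
```

View pics/c.png

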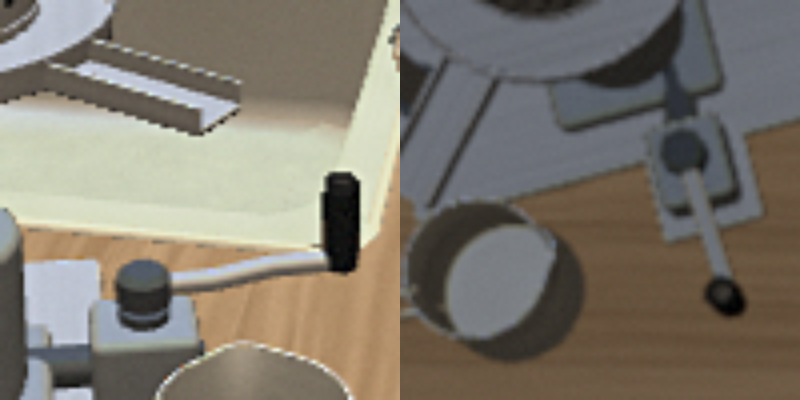

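Call:
{"api": "drive_tool", "payload": {"increments": [{"tx": 0.5,"ty": 0.95,"tz": 0.2,"turn": 0.975,"grip": -1},{"tx": 0.5,"ty": 0.95,"tz": 0.2,"turn": 0.975},{"tx": 0.5,"ty": 0.95,"tz": 0.2,"turn": 0.975},{"tx": 0.5,"ty": 0.95,"tz": 0.2,"turn": 0.975},{"tx": 0.5,"ty": 0.95,"tz": 0.2,"turn": 0.975},{"tx": 0.5,"ty": 0.95,"tz": 0.2,"turn": 0.975},{"tx": 0.5,"ty": 0.95,"tz": 0.2,"turn": 0.975},{"tx": 0.5,"ty": 0.95,"tz": 0.2,"turn": 0.975},{"tx": 0.5,"ty": 0.95,"tz": 0.2,"turn": 0.975},{"tx": 0.5,"ty": 0.95,"tz": 0.2,"turn": 0.975},{"tx": 0.5,"ty": 0.95,"tz": 0.2,"turn": 0.975},{"tx": 0.5,"ty": 0.95,"tz": 0.2,"turn": 0.975}]}}

```text
invalid input
```

Run:
```python
from h import *
s=observe();print(s['clock'],s['joints'].round(3),s['position'],R.from_rotvec(s['ee_rot']).as_matrix()[:,0])
for z in(.16,.2,.22):print(z,onz("top",160,237,z),onz("top",150,240,z))
# platen height from side/top: platen right/left edges in side view on press axis plane
o=np.array([.641,.486,0]);x=np.array([.954,.2995,0]);y=np.array([-.2995,.954,0])
for z in(.16,.18,.2,.22):
    print(z,[np.round(proj("side",o+.076*(np.cos(t)*x+np.sin(t)*y)+[0,0,z]),0).tolist() for t in np.arange(0,6.28,1.5708)])
```

```text
0.15 [ 1.086  0.435  0.025  1.574 -0.012  1.134 -0.075] [ 0.23268142 -0.57965583  0.22610594] [ 9.28022411e-01  3.72524352e-01 -1.12377027e-04]
0.16 [0.52669012 0.54007282 0.16      ] [0.52054924 0.55847776 0.16      ]
0.2 [0.51844764 0.52755543 0.2       ] [0.51256242 0.5451941  0.2       ]
0.22 [0.5143264  0.52129674 0.22      ] [0.50856902 0.53855228 0.22      ]
0.16 [[172.0, 291.0], [220.0, 312.0], [271.0, 286.0], [224.0, 269.0]]
0.18 [[171.0, 279.0], [219.0, 300.0], [271.0, 274.0], [223.0, 258.0]]
0.2 [[169.0, 267.0], [218.0, 287.0], [271.0, 263.0], [223.0, 247.0]]
0.22 [[168.0, 255.0], [218.0, 273.0], [271.0, 251.0], [222.0, 236.0]]
```

Call:
{"api": "drive_tool", "payload": {"increments": [{"tx": 0.5,"ty": 0.95,"tz": 0.2,"turn": 0.975,"grip": -1},{"tx": 0.5,"ty": 0.95,"tz": 0.2,"turn": 0.975,"grip": -1},{"tx": 0.5,"ty": 0.95,"tz": 0.2,"turn": 0.975,"grip": -1},{"tx": 0.5,"ty": 0.95,"tz": 0.2,"turn": 0.975,"grip": -1},{"tx": 0.5,"ty": 0.95,"tz": 0.2,"turn": 0.975,"grip": -1},{"tx": 0.5,"ty": 0.95,"tz": 0.2,"turn": 0.975,"grip": -1},{"tx": 0.5,"ty": 0.95,"tz": 0.2,"turn": 0.975,"grip": -1},{"tx": 0.5,"ty": 0.95,"tz": 0.2,"turn": 0.975,"grip": -1},{"tx": 0.5,"ty": 0.95,"tz": 0.2,"turn": 0.975,"grip": -1},{"tx": 0.5,"ty": 0.95,"tz": 0.2,"turn": 0.975,"grip": -1},{"tx": 0.5,"ty": 0.95,"tz": 0.2,"turn": 0.975,"grip": -1},{"tx": 0.5,"ty": 0.95,"tz": 0.2,"turn": 0.975,"grip": -1}]}}

```text
clock: 1.35
position: [0.4319, -0.2008, 0.3057]
ee_rot: [-2.401, -2.024, 0.003]
force: [0.7, -0.5, 0.9]
width: 0.993
```

Run:
```python
from h import *
s=observe();print(s['clock'],s['joints'].round(3),s['position'],R.from_rotvec(s['ee_rot']).as_matrix()[:,0])
```

```text
1.35 [ 0.66   0.16  -0.389  1.77   0.065  1.226  0.084] [ 0.43192592 -0.20082085  0.30572569] [ 1.68889325e-01  9.85634898e-01 -4.93671304e-04]
```

Call:
{"api": "drive_tool", "payload": {"increments": [{"tx": 0.0,"ty": 0.95,"tz": 0,"turn": 0.975,"grip": -1},{"tx": 0.0,"ty": 0.95,"tz": 0,"turn": 0.975,"grip": -1},{"tx": 0.0,"ty": 0.95,"tz": 0,"turn": 0.975,"grip": -1},{"tx": 0.0,"ty": 0.95,"tz": 0,"turn": 0.975,"grip": -1},{"tx": 0.0,"ty": 0.95,"tz": 0,"turn": 0.975,"grip": -1},{"tx": 0.0,"ty": 0.95,"tz": 0,"turn": 0.975,"grip": -1},{"tx": 0.0,"ty": 0.95,"tz": 0,"turn": 0.975,"grip": -1},{"tx": 0.0,"ty": 0.95,"tz": 0,"turn": 0.975,"grip": -1},{"tx": 0.0,"ty": 0.95,"tz": 0,"turn": 0.975,"grip": -1},{"tx": 0.0,"ty": 0.95,"tz": 0,"turn": 0.975,"grip": -1},{"tx": 0.0,"ty": 0.95,"tz": 0,"turn": 0.975,"grip": -1}]}}

```text
clock: 2.45
position: [0.4324, 0.177, 0.3053]
ee_rot: [-1.111, -2.938, 0.005]
force: [-0.0, -0.1, 0.2]
width: 0.997
```

Run:
```python
from h import *
s=observe();print(s['clock'],s['joints'].round(3),s['position'],R.from_rotvec(s['ee_rot']).as_matrix()[:,0])
```

```text
2.45 [ 0.175  0.202 -0.793  1.766  0.153  1.24   0.189] [0.43243895 0.1769879  0.30532102] [-0.74991366  0.66153522 -0.00081235]
```

Call:
{"api": "drive_tool", "payload": {"increments": [{"tx": 0.135,"ty": 0.596,"tz": -0.1,"turn": 0.98,"grip": -1},{"tx": 0.135,"ty": 0.596,"tz": -0.1,"turn": 0.98,"grip": -1},{"tx": 0.135,"ty": 0.596,"tz": -0.1,"turn": 0.98,"grip": -1},{"tx": 0.135,"ty": 0.596,"tz": -0.1,"turn": 0.98,"grip": -1},{"tx": 0.135,"ty": 0.596,"tz": -0.1,"turn": 0.98,"grip": -1},{"tx": 0.135,"ty": 0.596,"tz": -0.1,"turn": 0.98,"grip": -1},{"tx": 0.135,"ty": 0.596,"tz": -0.1,"turn": 0.98,"grip": -1},{"tx": 0.135,"ty": 0.596,"tz": -0.1,"turn": 0.98,"grip": -1},{"tx": 0.135,"ty": 0.596,"tz": -0.1,"turn": 0.98,"grip": -1},{"tx": 0.135,"ty": 0.596,"tz": -0.1,"turn": 0.98,"grip": -1}]}}

```text
clock: 3.45
position: [0.4872, 0.4142, 0.2655]
ee_rot: [-0.467, 3.105, -0.006]
force: [-0.4, 0.2, 0.1]
width: 1.0
```

Run:
```python
from h import *
s=observe();print(s['clock'],s['joints'].round(3),s['position'],R.from_rotvec(s['ee_rot']).as_matrix()[:,0])
W=get_image("wrist");cv2.imwrite("pics/w1.png",W[:,:,::-1])
for P in([.486,.4155,.112],[.486,.4155,.092],[.5665,.441,.092]):print(proj("wrist",P,s))
```

```text
3.45 [-0.216  0.608 -0.964  1.423  0.503  1.371  0.674] [0.4871713  0.41423917 0.26545959] [-0.95570614 -0.29431997 -0.0012399 ]
(np.float64(321.4979194858728), np.float64(225.56860504046816))
(np.float64(321.5421565894777), np.float64(221.05845881112896))
(np.float64(322.16747924084905), np.float64(304.15425009301526))
```

View pics/w1.png

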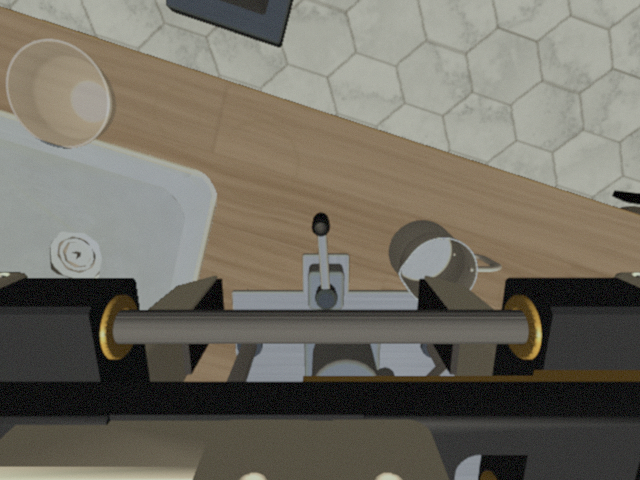

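The knob top is at (321,226), where I predicted it. The spindle cap is at (325,298), and the jug sits clear to the right.

Run:
```python
from h import *
s=observe();W=cv2.imread("pics/w1.png")
c,st=blob(W,310,333,208,240);print(c,st)
k=onz("wrist",321.3,222,.112,s);k2=onz("wrist",c[0],c[1],.1,s)
print(k,k2)
for z in(.085,.095,.105):
    a=onz("wrist",325.5,297,z,s);d=a-k2;print(z,a,np.hypot(*d[:2]),np.arctan2(d[1],d[0]))
    a=onz("top",221.3,228,z)
    print('  top',a)
```

```text
[320.74226804 222.55154639] [313 213  16  22 194]
[0.48284252 0.41466942 0.112     ] [0.48585487 0.41503588 0.1       ]
0.085 [0.56091617 0.44322129 0.085     ] 0.08017865618825169 0.35920774455385873
  top [0.56332594 0.43975707 0.085     ]
0.095 [0.55679579 0.44184031 0.095     ] 0.07583595695508412 0.36125966853119407
  top [0.56106082 0.43782284 0.095     ]
0.105 [0.55267541 0.44045933 0.105     ] 0.07149361581023218 0.36356086053263426
  top [0.5587957  0.43588862 0.105     ]
```

Call:
{"api": "drive_tool", "payload": {"increments": [{"tx": 0,"ty": 0.0025,"tz": -0.1,"turn": 0,"grip": 0.1},{"tx": 0,"ty": 0.0025,"tz": -0.2,"turn": 0,"grip": 0.1},{"tx": 0,"ty": 0.0025,"tz": -0.28,"turn": 0,"grip": 0.1},{"tx": 0,"ty": 0.0025,"tz": -0.34,"turn": 0,"grip": 0.1},{"tx": 0,"ty": 0.0025,"tz": -0.34,"turn": 0,"grip": 0.1},{"tx": 0,"ty": 0.0025,"tz": -0.34,"turn": 0,"grip": 0.1}], "newtons": 10}}

```text
clock: 4.1
position: [0.4872, 0.4155, 0.1303]
ee_rot: [-0.467, 3.104, -0.006]
force: [-0.1, 0.4, 0.4]
width: 0.526
```

Run:
```python
from h import *
s=observe();print(s['clock'],s['position'],s['width'],s['force'])
W=get_image("wrist");T=get_image("top");S=get_image("side")
cv2.imwrite("pics/w2.png",np.hstack([W[:,:,::-1][100:480:1,120:520],T[:,:,::-1][170:360,130:330].repeat(2,0).repeat(2,1)]))
cv2.imwrite("pics/s2.png",S[:,:,::-1])
```

```text
4.1 [0.48721538 0.41547808 0.13032933] 0.5256613879274397 [-0.06745805  0.44268758  0.35377152]
```

View pics/w2.png

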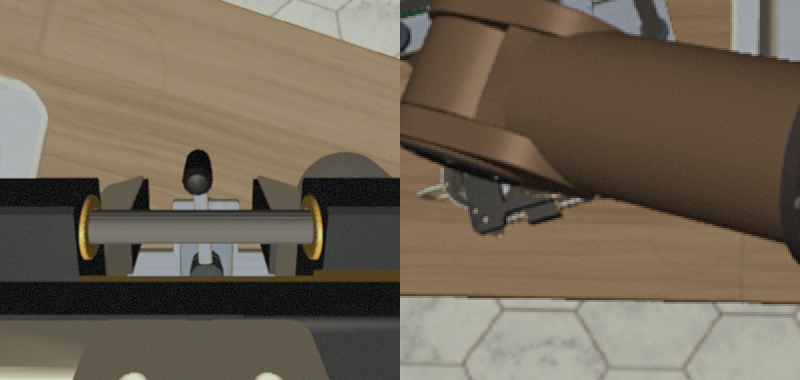

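Run:
```python
from h import *
s=observe();print(onz("wrist",318,283,.112,s),proj("wrist",[.4865,.415,.112],s))
```

```text
[0.48877216 0.41674263 0.112     ] (np.float64(316.09210833185915), np.float64(278.2027161897388))
```

View pics/s2.png

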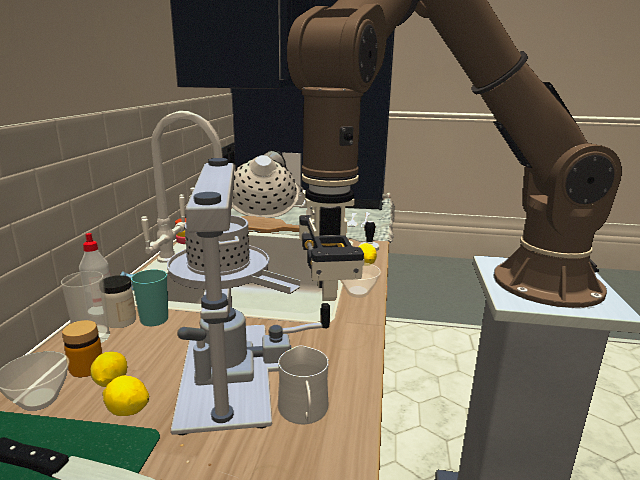

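The knob sits midway between the fingers. The side view still shows the platen clearly, so I can track its sinking there.

Call:
{"api": "drive_tool", "payload": {"increments": [{"tx": 0.002,"ty": 0.001,"tz": -0.07,"turn": 0,"grip": 0.1},{"tx": 0.002,"ty": 0.001,"tz": -0.12,"turn": 0,"grip": 0.1},{"tx": 0.002,"ty": 0.001,"tz": -0.12,"turn": 0,"grip": 0.1},{"tx": 0.002,"ty": 0.001,"tz": -0.12,"turn": 0,"grip": 0.4},{"tx": 0.002,"ty": 0.001,"tz": -0.12,"turn": 0,"grip": 0.6},{"tx": 0.002,"ty": 0.001,"tz": -0.12,"turn": 0,"grip": 0.8},{"tx": 0.002,"ty": 0.001,"tz": -0.12,"turn": 0,"grip": 0.9},{"tx": 0.002,"ty": 0.001,"tz": -0.12,"turn": 0,"grip": 1},{"tx": 0.002,"ty": 0.001,"tz": -0.12,"turn": 0,"grip": 1},{"tx": 0.002,"ty": 0.001,"tz": -0.12,"turn": 0,"grip": 1}], "newtons": 10}}

```text
clock: 5.25
position: [0.489, 0.4163, 0.0845]
ee_rot: [-0.466, 3.101, -0.004]
force: [-0.1, -5.4, 6.0]
width: 0.176
```

```bash
cat >> h.py <<'E'
def sink():
    "platen drop in mm since pics/side0.png: vertical template match of pot+tray in the side view"
    I=get_image("side")[:,:,::-1];a=cv2.cvtColor(cv2.imread("pics/side0.png"),6);b=cv2.cvtColor(np.ascontiguousarray(I),6)
    out=[]
    for x0,x1,y0,y1 in((222,296,246,293),(166,202,246,286)):
        r=cv2.matchTemplate(b[y0-6:y1+50,x0-4:x1+4],a[y0:y1,x0:x1],cv2.TM_CCOEFF_NORMED)
        _,m,_,(u,v)=cv2.minMaxLoc(r); f=0
        if 0<v<r.shape[0]-1:
            p,q,w=r[v-1,u],r[v,u],r[v+1,u];f=.5*(p-w)/(p-2*q+w)
        out+=[round((v-6+f)/.6,1),round(m,2)]
    return out
def rep():
    s=observe();p=s['position'];A=np.array([.567,.4417]);k=p[:2]-A
    ang=np.arctan2(-k[1],-k[0]);t=np.array([-np.sin(ang),np.cos(ang)])
    f=s['force'][:2];X=R.from_rotvec(s['ee_rot']).as_matrix()[:,0]
    # ft>0: outside pushes tool clockwise-ward(+y)
    print('t',round(s['clock'],2),'pos',p.round(4),'rad',np.hypot(*k).round(4),'ang',ang.round(4),'yaw',np.arctan2(-X[1],-X[0]).round(4),'F',s['force'].round(2),'Ft(+y)',(f@t).round(2),'Fr',(f@[np.cos(ang),np.sin(ang)]).round(2),'tq',s['ft_torque'].round(2),'w',round(s['width'],3),'sink',sink())
E
python3 -c "
from h import *
rep()"
```

```text
t 5.25 pos [0.489  0.4163 0.0845] rad 0.082 ang 0.3147 yaw 0.2984 F [-0.09 -5.41  6.03] Ft(+y) -5.11 Fr -1.76 tq [-0.84 -0.17 -0.01] w 0.176 sink [np.float32(0.0), 1.0, np.float32(0.0), 1.0]
```

Call:
{"api": "drive_tool", "payload": {"increments": [{"tx": 0.0035,"ty": -0.01,"tz": 0,"turn": 0.048,"grip": 1},{"tx": 0.0076,"ty": -0.02,"tz": 0,"turn": 0.0955,"grip": 1},{"tx": 0.0076,"ty": -0.02,"tz": 0,"turn": 0.0955,"grip": 1}]}}

```text
clock: 5.6
position: [0.4923, 0.4084, 0.0847]
ee_rot: [-0.621, 3.074, -0.003]
force: [0.7, 0.4, -2.0]
width: 0.179
```

```bash
python3 -c "
from h import *
rep()"
```

```text
t 5.6 pos [0.4923 0.4084 0.0847] rad 0.0818 ang 0.4198 yaw 0.3988 F [ 0.65  0.44 -1.97] Ft(+y) 0.14 Fr 0.77 tq [ 0.15 -0.27  0.02] w 0.179 sink [np.float32(0.0), 0.99, np.float32(0.0), 1.0]
```

Call:
{"api": "drive_tool", "payload": {"increments": [{"tx": 0.0045,"ty": -0.0096,"tz": 0,"turn": 0.048,"grip": 1},{"tx": 0.0045,"ty": -0.0096,"tz": 0,"turn": 0.048,"grip": 1},{"tx": 0.0045,"ty": -0.0096,"tz": 0,"turn": 0.048,"grip": 1}]}}

```text
clock: 5.95
position: [0.4942, 0.4046, 0.0848]
ee_rot: [-0.692, 3.058, -0.003]
force: [1.9, 0.8, -1.6]
width: 0.176
```

```bash
python3 -c "
from h import *
rep()"
```

```text
t 5.95 pos [0.4942 0.4046 0.0848] rad 0.0817 ang 0.4713 yaw 0.4451 F [ 1.91  0.78 -1.64] Ft(+y) -0.18 Fr 2.05 tq [ 0.35 -0.29  0.03] w 0.176 sink [np.float32(0.0), 0.99, np.float32(0.0), 1.0]
```

Call:
{"api": "drive_tool", "payload": {"increments": [{"tx": 0.0054,"ty": -0.0092,"tz": 0,"turn": 0.048,"grip": 1},{"tx": 0.0054,"ty": -0.0092,"tz": 0,"turn": 0.048,"grip": 1},{"tx": 0.0054,"ty": -0.0092,"tz": 0,"turn": 0.048,"grip": 1}]}}

```text
clock: 6.3
position: [0.4963, 0.401, 0.0848]
ee_rot: [-0.766, 3.04, -0.003]
force: [-0.0, 0.5, -2.4]
width: 0.177
```

```bash
python3 -c "
from h import *
rep()
W=get_image('wrist');cv2.imwrite('pics/w3.png',W[200:460,120:520,::-1].copy())"
```

```text
t 6.3 pos [0.4963 0.401  0.0848] rad 0.0816 ang 0.5223 yaw 0.4939 F [-0.02  0.54 -2.39] Ft(+y) 0.48 Fr 0.26 tq [ 0.41 -0.22 -0.03] w 0.177 sink [np.float32(0.0), 0.98, np.float32(0.0), 1.0]
```

View pics/w3.png

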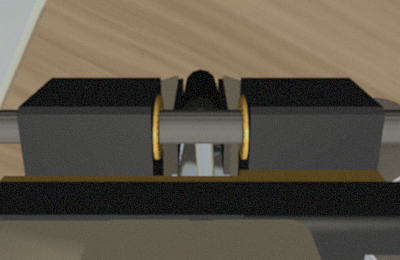

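The knob is firmly held between the pads. I'll keep opening in small steps.

Call:
{"api": "drive_tool", "payload": {"increments": [{"tx": 0.0054,"ty": -0.0092,"tz": 0,"turn": 0.048,"grip": 1},{"tx": 0.0054,"ty": -0.0092,"tz": 0,"turn": 0.048,"grip": 1},{"tx": 0.0054,"ty": -0.0092,"tz": 0,"turn": 0.048,"grip": 1}]}}

```text
clock: 6.7
position: [0.4986, 0.3974, 0.0848]
ee_rot: [-0.841, 3.02, -0.003]
force: [1.5, 2.2, -3.5]
width: 0.177
```

```bash
python3 -c "
from h import *
rep()"
```

```text
t 6.7 pos [0.4986 0.3974 0.0848] rad 0.0815 ang 0.5744 yaw 0.5429 F [ 1.49  2.17 -3.46] Ft(+y) 1.02 Fr 2.43 tq [ 0.58 -0.36  0.05] w 0.177 sink [np.float32(1.9), 0.94, np.float32(1.8), 0.96]
```

Call:
{"api": "drive_tool", "payload": {"increments": [{"tx": 0,"ty": 0,"tz": 0,"turn": 0,"grip": 1},{"tx": 0,"ty": 0,"tz": 0,"turn": 0,"grip": 1},{"tx": 0,"ty": 0,"tz": 0,"turn": 0,"grip": 1}]}}

```text
clock: 7.05
position: [0.4986, 0.3974, 0.0848]
ee_rot: [-0.84, 3.02, -0.003]
force: [1.1, 1.4, -2.8]
width: 0.177
```

```bash
python3 -c "
from h import *
rep()"
```

```text
t 7.05 pos [0.4986 0.3974 0.0848] rad 0.0815 ang 0.5747 yaw 0.5429 F [ 1.06  1.39 -2.81] Ft(+y) 0.59 Fr 1.65 tq [ 0.59 -0.36  0.06] w 0.177 sink [np.float32(5.0), 0.97, np.float32(4.9), 0.93]
```

Call:
{"api": "drive_tool", "payload": {"increments": [{"tx": 0,"ty": 0,"tz": 0,"turn": 0,"grip": 1},{"tx": 0,"ty": 0,"tz": 0,"turn": 0,"grip": 1},{"tx": 0,"ty": 0,"tz": 0,"turn": 0,"grip": 1},{"tx": 0,"ty": 0,"tz": 0,"turn": 0,"grip": 1},{"tx": 0,"ty": 0,"tz": 0,"turn": 0,"grip": 1},{"tx": 0,"ty": 0,"tz": 0,"turn": 0,"grip": 1},{"tx": 0,"ty": 0,"tz": 0,"turn": 0,"grip": 1},{"tx": 0,"ty": 0,"tz": 0,"turn": 0,"grip": 1},{"tx": 0,"ty": 0,"tz": 0,"turn": 0,"grip": 1},{"tx": 0,"ty": 0,"tz": 0,"turn": 0,"grip": 1},{"tx": 0,"ty": 0,"tz": 0,"turn": 0,"grip": 1},{"tx": 0,"ty": 0,"tz": 0,"turn": 0,"grip": 1},{"tx": 0,"ty": 0,"tz": 0,"turn": 0,"grip": 1},{"tx": 0,"ty": 0,"tz": 0,"turn": 0,"grip": 1},{"tx": 0,"ty": 0,"tz": 0,"turn": 0,"grip": 1}]}}

```text
clock: 8.6
position: [0.4986, 0.3974, 0.0848]
ee_rot: [-0.841, 3.02, -0.003]
force: [1.0, 1.9, -3.7]
width: 0.176
```

```bash
python3 -c "
from h import *
rep()"
```

```text
t 8.6 pos [0.4986 0.3974 0.0848] rad 0.0815 ang 0.575 yaw 0.5429 F [ 0.99  1.86 -3.72] Ft(+y) 1.03 Fr 1.85 tq [ 0.52 -0.3   0.04] w 0.176 sink [np.float32(17.4), 0.85, np.float32(17.1), 0.8]
```

Call:
{"api": "drive_tool", "payload": {"increments": [{"tx": 0,"ty": 0,"tz": 0,"turn": 0,"grip": 1},{"tx": 0,"ty": 0,"tz": 0,"turn": 0,"grip": 1},{"tx": 0,"ty": 0,"tz": 0,"turn": 0,"grip": 1},{"tx": 0,"ty": 0,"tz": 0,"turn": 0,"grip": 1},{"tx": 0,"ty": 0,"tz": 0,"turn": 0,"grip": 1},{"tx": 0,"ty": 0,"tz": 0,"turn": 0,"grip": 1},{"tx": 0,"ty": 0,"tz": 0,"turn": 0,"grip": 1},{"tx": 0,"ty": 0,"tz": 0,"turn": 0,"grip": 1},{"tx": 0,"ty": 0,"tz": 0,"turn": 0,"grip": 1},{"tx": 0,"ty": 0,"tz": 0,"turn": 0,"grip": 1},{"tx": 0,"ty": 0,"tz": 0,"turn": 0,"grip": 1},{"tx": 0,"ty": 0,"tz": 0,"turn": 0,"grip": 1},{"tx": 0,"ty": 0,"tz": 0,"turn": 0,"grip": 1},{"tx": 0,"ty": 0,"tz": 0,"turn": 0,"grip": 1},{"tx": 0,"ty": 0,"tz": 0,"turn": 0,"grip": 1},{"tx": 0,"ty": 0,"tz": 0,"turn": 0,"grip": 1},{"tx": 0,"ty": 0,"tz": 0,"turn": 0,"grip": 1},{"tx": 0,"ty": 0,"tz": 0,"turn": 0,"grip": 1}]}}

```text
clock: 10.45
position: [0.4986, 0.3974, 0.0848]
ee_rot: [-0.841, 3.02, -0.003]
force: [1.8, 1.7, -3.1]
width: 0.173
```

```bash
python3 -c "
from h import *
rep()
cv2.imwrite('pics/s3.png',get_image('side')[140:400,140:400,::-1].repeat(2,0).repeat(2,1))"
```

```text
t 10.45 pos [0.4986 0.3974 0.0848] rad 0.0815 ang 0.5746 yaw 0.5429 F [ 1.8   1.66 -3.07] Ft(+y) 0.42 Fr 2.41 tq [ 0.52 -0.3   0.07] w 0.173 sink [np.float32(31.4), 0.79, np.float32(31.1), 0.63]
```

View pics/s3.png

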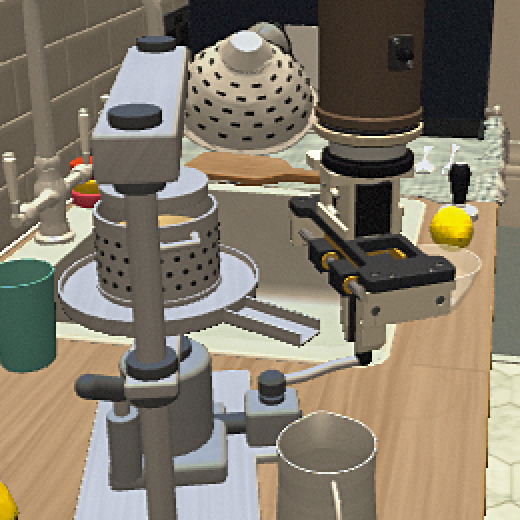

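The tray edge is about 19.5 px lower, which is about 31 mm, with the pot upright. I'll wait briefly, then close.

Call:
{"api": "drive_tool", "payload": {"increments": [{"tx": 0,"ty": 0,"tz": 0,"turn": 0,"grip": 1},{"tx": 0,"ty": 0,"tz": 0,"turn": 0,"grip": 1},{"tx": 0,"ty": 0,"tz": 0,"turn": 0,"grip": 1},{"tx": 0,"ty": 0,"tz": 0,"turn": 0,"grip": 1},{"tx": 0,"ty": 0,"tz": 0,"turn": 0,"grip": 1},{"tx": 0,"ty": 0,"tz": 0,"turn": 0,"grip": 1},{"tx": -0.0058,"ty": 0.009,"tz": 0,"turn": -0.048,"grip": 1},{"tx": -0.011,"ty": 0.018,"tz": 0,"turn": -0.096,"grip": 1},{"tx": -0.0158,"ty": 0.0275,"tz": 0,"turn": -0.143,"grip": 1},{"tx": -0.0158,"ty": 0.0275,"tz": 0,"turn": -0.143,"grip": 1}]}}

```text
clock: 11.55
position: [0.4926, 0.4079, 0.0848]
ee_rot: [-0.611, 3.075, -0.006]
force: [2.4, -0.6, -2.4]
width: 0.178
```

```bash
python3 -c "
from h import *
rep();rep()"
```

```text
t 11.55 pos [0.4926 0.4079 0.0848] rad 0.0817 ang 0.4266 yaw 0.3922 F [ 2.4  -0.57 -2.43] Ft(+y) -1.52 Fr 1.95 tq [ 0.07 -0.54  0.02] w 0.178 sink [np.float32(36.7), 0.76, np.float32(36.4), 0.61]
t 11.6 pos [0.4927 0.408  0.0848] rad 0.0816 ang 0.4261 yaw 0.3939 F [ 2.82 -0.81 -1.89] Ft(+y) -1.91 Fr 2.23 tq [ 0.04 -0.64  0.05] w 0.181 sink [np.float32(36.7), 0.76, np.float32(36.4), 0.61]
```

Sinking has stopped at about 36 mm. Now I'll turn slowly toward the seat, watching the force.

Call:
{"api": "drive_tool", "payload": {"increments": [{"tx": -0.002,"ty": 0.0049,"tz": 0,"turn": -0.024,"grip": 1},{"tx": -0.0042,"ty": 0.0098,"tz": 0,"turn": -0.048,"grip": 1},{"tx": -0.006,"ty": 0.0148,"tz": 0,"turn": -0.072,"grip": 1}]}}

```text
clock: 11.95
position: [0.4902, 0.4134, 0.0847]
ee_rot: [-0.494, 3.096, -0.007]
force: [1.0, -4.2, 0.2]
width: 0.175
```

```bash
python3 -c "
from h import *
rep()"
```

```text
t 11.95 pos [0.4902 0.4134 0.0847] rad 0.0819 ang 0.3528 yaw 0.3165 F [ 0.98 -4.22  0.18] Ft(+y) -4.3 Fr -0.54 tq [-0.62 -0.38  0.06] w 0.175 sink [np.float32(36.7), 0.76, np.float32(36.4), 0.6]
```

Call:
{"api": "drive_tool", "payload": {"increments": [{"tx": -0.0014,"ty": 0.004,"tz": 0,"turn": -0.01,"grip": 1},{"tx": -0.0028,"ty": 0.008,"tz": 0,"turn": -0.02,"grip": 1}]}}

```text
clock: 12.2
position: [0.4889, 0.4169, 0.0847]
ee_rot: [-0.458, 3.102, -0.007]
force: [1.8, -4.6, 0.6]
width: 0.176
```

```bash
python3 -c "
from h import *
rep()"
```

```text
t 12.2 pos [0.4889 0.4169 0.0847] rad 0.0819 ang 0.3071 yaw 0.2935 F [ 1.83 -4.64  0.59] Ft(+y) -4.98 Fr 0.34 tq [-0.94 -0.43 -0.06] w 0.176 sink [np.float32(36.7), 0.76, np.float32(36.4), 0.61]
```

Call:
{"api": "drive_tool", "payload": {"increments": [{"tx": -0.0008,"ty": 0.0024,"tz": 0,"turn": -0.011,"grip": 1},{"tx": -0.0016,"ty": 0.0048,"tz": 0,"turn": -0.022,"grip": 1}]}}

```text
clock: 12.45
position: [0.4881, 0.4191, 0.0847]
ee_rot: [-0.421, 3.107, -0.007]
force: [2.1, -5.2, 0.1]
width: 0.175
```

```bash
python3 -c "
from h import *
rep()"
```

```text
t 12.45 pos [0.4881 0.4191 0.0847] rad 0.0821 ang 0.2794 yaw 0.2692 F [ 2.14 -5.2   0.15] Ft(+y) -5.59 Fr 0.63 tq [-0.85 -0.57 -0.06] w 0.175 sink [np.float32(36.7), 0.77, np.float32(36.4), 0.61]
```

Call:
{"api": "drive_tool", "payload": {"increments": [{"tx": -0.0006,"ty": 0.0024,"tz": 0,"turn": -0.009,"grip": 1},{"tx": -0.0011,"ty": 0.0042,"tz": 0,"turn": -0.018,"grip": 1}]}}

```text
clock: 12.7
position: [0.4876, 0.4208, 0.0847]
ee_rot: [-0.389, 3.111, -0.008]
force: [1.0, -5.2, 0.9]
width: 0.174
```

```bash
python3 -c "
from h import *
rep()"
```

```text
t 12.7 pos [0.4876 0.4208 0.0847] rad 0.0821 ang 0.2571 yaw 0.249 F [ 0.97 -5.23  0.88] Ft(+y) -5.3 Fr -0.39 tq [-0.98 -0.48 -0.05] w 0.174 sink [np.float32(36.7), 0.77, np.float32(36.4), 0.61]
```

Call:
{"api": "drive_tool", "payload": {"increments": [{"tx": -0.0006,"ty": 0.0024,"tz": 0,"turn": -0.009,"grip": 1},{"tx": -0.001,"ty": 0.0042,"tz": 0,"turn": -0.018,"grip": 1}]}}

```text
clock: 12.95
position: [0.4872, 0.4221, 0.0847]
ee_rot: [-0.358, 3.115, -0.009]
force: [1.7, -6.1, 1.8]
width: 0.176
```

```bash
python3 -c "
from h import *
rep()"
```

```text
t 12.95 pos [0.4872 0.4221 0.0847] rad 0.0822 ang 0.2403 yaw 0.2288 F [ 1.67 -6.12  1.83] Ft(+y) -6.34 Fr 0.16 tq [-1.22 -0.45 -0.05] w 0.176 sink [np.float32(36.7), 0.77, np.float32(36.4), 0.61]
```

Call:
{"api": "drive_tool", "payload": {"increments": [{"tx": -0.0005,"ty": 0.0024,"tz": 0,"turn": -0.009,"grip": 1},{"tx": -0.0009,"ty": 0.0042,"tz": 0,"turn": -0.018,"grip": 1}]}}

```text
clock: 13.2
position: [0.4869, 0.4232, 0.0846]
ee_rot: [-0.326, 3.119, -0.011]
force: [1.7, -6.4, 2.8]
width: 0.175
```

```bash
python3 -c "
from h import *
rep()"
```

```text
t 13.2 pos [0.4869 0.4232 0.0846] rad 0.0822 ang 0.2275 yaw 0.2085 F [ 1.66 -6.43  2.84] Ft(+y) -6.64 Fr 0.17 tq [-1.4  -0.48  0.01] w 0.175 sink [np.float32(36.7), 0.76, np.float32(36.3), 0.61]
```

Call:
{"api": "drive_tool", "payload": {"increments": [{"tx": -0.0005,"ty": 0.003,"tz": 0,"turn": -0.009,"grip": 1},{"tx": -0.0011,"ty": 0.006,"tz": 0,"turn": -0.022,"grip": 1}], "newtons": 20}}

```text
clock: 13.45
position: [0.4866, 0.4244, 0.0846]
ee_rot: [-0.288, 3.123, -0.015]
force: [1.1, -9.3, 3.9]
width: 0.173
```

```bash
python3 -c "
from h import *
rep()"
```

```text
t 13.45 pos [0.4866 0.4244 0.0846] rad 0.0822 ang 0.2117 yaw 0.1838 F [ 1.07 -9.27  3.95] Ft(+y) -9.29 Fr -0.9 tq [-1.86 -0.27 -0.  ] w 0.173 sink [np.float32(36.7), 0.76, np.float32(36.4), 0.61]
```

Call:
{"api": "drive_tool", "payload": {"increments": [{"tx": -0.0004,"ty": 0.003,"tz": 0,"turn": -0.009,"grip": 1},{"tx": -0.0009,"ty": 0.0055,"tz": 0,"turn": -0.009,"grip": 1}]}}

```text
clock: 13.7
position: [0.4864, 0.4252, 0.0846]
ee_rot: [-0.27, 3.125, -0.019]
force: [1.1, -10.4, 5.7]
width: 0.171
```

```bash
python3 -c "
from h import *
rep()"
```

```text
t 13.7 pos [0.4864 0.4252 0.0846] rad 0.0822 ang 0.2015 yaw 0.1725 F [  1.12 -10.36   5.74] Ft(+y) -10.37 Fr -0.98 tq [-2.11 -0.34  0.05] w 0.171 sink [np.float32(36.7), 0.76, np.float32(36.3), 0.61]
```

The force is about 5 N above the turning force, so the valve is snug. Letting go and backing off upward.

Call:
{"api": "drive_tool", "payload": {"increments": [{"tx": 0,"ty": 0,"tz": 0,"turn": 0,"grip": 0.3},{"tx": 0,"ty": 0,"tz": 0,"turn": 0,"grip": 0.2},{"tx": 0,"ty": 0,"tz": 0,"turn": 0,"grip": 0.2},{"tx": 0,"ty": 0,"tz": 0,"turn": 0,"grip": 0.2},{"tx": 0,"ty": 0,"tz": 0.05,"turn": 0,"grip": 0.2},{"tx": 0,"ty": 0,"tz": 0.12,"turn": 0,"grip": 0.2},{"tx": 0,"ty": 0,"tz": 0.2,"turn": 0,"grip": 0.2},{"tx": -0.1,"ty": -0.1,"tz": 0.3,"turn": 0,"grip": 0.2},{"tx": -0.1,"ty": -0.2,"tz": 0.4,"turn": 0,"grip": 0.2},{"tx": -0.1,"ty": -0.3,"tz": 0.45,"turn": 0,"grip": 0.2},{"tx": -0.1,"ty": -0.4,"tz": 0.45,"turn": 0,"grip": 0.2},{"tx": -0.1,"ty": -0.4,"tz": 0.45,"turn": 0,"grip": 0.2}]}}

```text
clock: 14.95
position: [0.4482, 0.2596, 0.2656]
ee_rot: [-0.259, 3.123, -0.025]
force: [0.8, -0.9, -0.7]
width: 0.405
```

Run:
```python
from h import *
rep()
for i in range(10): a=sink()
print(a,observe()['clock'])
S=get_image("side");T=get_image("top")
cv2.imwrite("pics/f.png",np.hstack([S[140:440,140:400,::-1].repeat(1,0),T[90:390,70:330,::-1]]))
t=cv2.cvtColor(S,cv2.COLOR_RGB2GRAY)
cc,st=blob(S,300,345,295,334);print("knob side",cc,st)
cc2,st=blob(T,222,242,250,274);print("knob top",cc2,st);print(tri(ray("side",*cc),ray("top",*cc2)))
```

```text
t 14.95 pos [0.4482 0.2596 0.2656] rad 0.2175 ang 0.9927 yaw 0.1656 F [ 0.83 -0.93 -0.69] Ft(+y) -1.2 Fr -0.33 tq [ 0.09 -0.17 -0.01] w 0.405 sink [np.float32(36.7), 0.76, np.float32(36.3), 0.6]
[np.float32(36.7), 0.76, np.float32(36.3), 0.6] 15.5
knob side [326.0195122  317.70243902] [322 305   9  26 205]
knob top [235.94029851 254.64179104] [228 250  14  12  67]
(array([0.49817488, 0.40692148, 0.08200742]), np.float64(0.021746761087885477))
```

View pics/f.png

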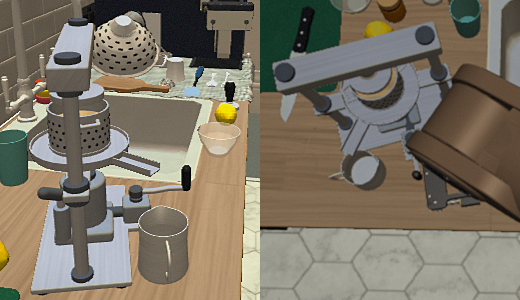

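The side view shows the pot upright on the lowered tray, and the jug, bowl and lemon still in place. Next I'll check that the lever stayed and the press didn't shift.

Run:
```python
from h import *
print("knob now",onz("side",326.02,317.70,.0897),"start",onz("side",325.08,315.15,.0897))
a=cv2.imread("pics/side0.png",0);S=get_image("side");b=cv2.cvtColor(S,cv2.COLOR_RGB2GRAY)
for n,(x0,x1,y0,y1) in dict(base=(172,272,380,432),head=(185,235,155,225),jug=(276,332,342,424),bowl=(336,384,262,296),lemon=(352,380,240,266)).items():
    r=cv2.matchTemplate(b[y0-8:y1+8,x0-8:x1+8],a[y0:y1,x0:x1],cv2.TM_CCOEFF_NORMED);_,m,_,l=cv2.minMaxLoc(r);print(n,l[0]-8,l[1]-8,round(m,3))
```

```text
knob now [0.48536671 0.42342093 0.0897    ] start [0.48812483 0.41513651 0.0897    ]
base 0 0 0.999
head 0 0 0.988
jug 0 0 0.997
bowl 0 0 0.997
lemon 0 0 0.999
```

```bash
python3 -c "
from h import *
print(sink(),observe()['clock']);print(sign_off())"
```

```text
[np.float32(36.7), 0.76, np.float32(36.3), 0.6] 15.7
the job is handed in; nothing more can be done
None
```

The platen is down about 36 mm, a little short of the 4 cm asked but inside the 30 to 50 mm band. The valve is shut and snug, and the job was handed in at 15.7 s.

- **Opening:** I gripped the knob and opened the lever about 0.25 rad. The platen sank at about 8 to 9 mm/s.
- **Closing:** I turned the lever back until the force at the knob was about 10.4 N, against about 5 N to turn it. That is about 5 N snug. I then let go and backed the arm off.
- **Platen:** Its camera reading stayed at 36.7 / 36.3 mm from the moment it stopped until hand-in. The image match was only moderate (0.76 / 0.60), so the height is good to a few mm.
- **Lever:** The knob stayed about 8.7 mm (0.10 rad) clockwise of its start, which is past the latest possible seat position. I inferred the seating from this and the force, because the cone is out of sight. I raised the grip from 10 to 20 N for the last two turns, so 2 to 4 N of that reading could be grip friction.
- **Surroundings:** The press, jug, bowl and lemon showed no shift in the side view, and the pot stands upright. I judged by eye that it is centred and did not measure it.
- **Failed check:** The final two-camera fix on the knob disagreed by 22 mm because the arm hid it in the top view. I used the side view alone for the knob's final position.

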